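# Bleed and press the marinating pot

### The arm

A 7-joint arm with a two-finger parallel gripper is mounted at the origin on the work surface; the furniture and walls round the work are solid. World frame = base frame: x ahead of the robot, y to its left, z up, the work surface at z = 0. Lengths are in mm, angles in rad, forces in N, time in s.
With the tool pointing down it reaches from about 400 to 875 mm from the base axis. Payload 4.4 kg.
Tool frame: the origin (TCP) lies midway between the tips of the shut fingers; the grasp point (between the pads) lies 19 mm behind it (ctrl.grip_point_offset is the distance from the TCP to the grasp point, in mm); z points along the fingers, y is the direction in which the jaws open and shut (so a half turn about z gives the same grasp; the last joint's range is limited). The gripper opens to 85 mm and grips with 20 to 120 N. Pads are 22 mm wide; open, the fingers measure 114 mm over their backs; the gripper's body (76 mm by 85 mm) begins 54 mm behind the grasp point. The pads swing forward as they close: fully open they stand 13 mm farther back than shut.
Start: joints at [-1.364, 0.628, 0.038, 1.517, -0.027, 0.996, -0.02], TCP at [175.104, 625.984, 231.313] pointing down, gripper open.
Joint ranges: [-3.06, 3.06], [-0.37, 2.12], [-1.25, 1.32], [0.18, 2.47], [-1.1, 4.24], [0.23, 1.98], [-2.94, 2.94]. Speed limits (rad/s): [2.57, 2.57, 3.14, 3.14, 3.14, 3.14, 3.14].

### API

Orientations are given as [roll, pitch, yaw] about the fixed x, y, z axes, in that order (R = Rz(yaw) Ry(pitch) Rx(roll)).
In Python, from cell import ctrl, imaging, models gives the robot as it stands. The module is installed in compiled form; this text tells all that it offers.
- The arm moves only by the tool drive_tool, never from a script. Its argument "deltas" is text: rows parted by semicolons, each of 5 numbers parted by spaces: the shift along the tool's x, y, z in m, then the turn about the tool's z in degrees, then the finger opening in m, from 0 to 0.0854. A call has 1 to 12 rows; each row is the pose to reach, as a shift and turn from the pose commanded when the call began, along the tool's axes at that moment; what a row does not reach only later rows make up. A row lasts 1/8 s, in which the tool goes at most 62.5 mm and 10.7 degrees, less where a joint would pass 70% of its speed; a pose out of reach is approached as far as the arm can. A call with a gripper value outside its range is refused whole. The fingers move at their own pace and stop on an object; the grip force is fixed at half the most. Time passes only in rows, so rows that repeat a pose let the fingers close. It gives the time, the measured TCP pose, the force and the opening at its end, in the units of the state.
- ctrl.read_state(): the state, without advancing time (a new reading comes with each control period).
- imaging.get_image(name): name is "scene" or "top" or "wrist"; returns a dict with "color" (400x640x3 uint8, red, green, blue), "range_z" (400x640 float32, mm along the optical axis (not along the pixel's ray), 0 where there is no reading), "vfov" (degrees; the focal length in pixels is half the picture's height over the tangent of half this angle, whatever the lens; pixels are square), "cx", "cy" (the principal point, pixels), "extrinsics" (4x4, takes a point from camera to world coordinates). Camera axes: x right, y down, z forward; pixel columns grow to the right and rows downward; lengths in mm; the calibration is good to about 2 mm. A picture is of the moment at which its call begins.
- ctrl.finish_job(): hands the job in, once; it reports no verdict.
Trained networks look in a picture, given as the dict that the camera call returned (one of the last four; its "shot" number tells which), for a name from the list of things; names that differ only in an ending like _2 or _b are one class to them, and where a whole thing is asked for, a point or a joint stands for the part that bears it (a point fixed in the world has none). Each returns a list of dicts, best first, with "score" (0 to 1); they miss things now and then, are a little off and sometimes report something else, mostly with a low value. They report only what shows in the picture. A call takes as long as a camera call. They do not tell look-alikes from the thing itself.
- models.spot_in(picture, thing): "point" ([column, row] in pixels, amid what is visible of it).
- models.landmark_of(picture, thing): "point" ([column, row] in pixels: a listed point, or the origin of a listed thing).
The state is a dict: "clock": time; "qpos": joint angles; "qd": joint speeds; "tau": joint torques, N m; "eef_pos": TCP position; "tool_rot": TCP orientation; "force": force on the tool from outside, world axes, zero at the start; "torque": the same for the moment, N m; "width": finger opening in mm.
Only numpy, scipy, OpenCV 4.12 (cv2) and the standard library are available. Lean on these libraries where they do the work, as an engineer would, in place of code of your own. Each camera call takes 0.05 s, during which the arm holds its last target.

### The job

Press down the marinating pot: first swing the valve lever open until it lies midway between the two prongs of the setting fork, and leave it there. Then take the tamper from its dish and with it press the sprung plate in the pot all the way down, level, for a moment, and stand the tamper back upright in its dish and let go. Last, swing the lever fully back to shut; do not shift the fork or the things standing round about.

Things in the scene. Friction and masses are not known exactly. Their poses are not given: they have to be found in the camera images.
- valve_axis (a point): Point on the valve's upright turning axis, 69 mm above the table. It belongs to the fixed press unit, a white board (140 x 260 x 12 mm) with the steel pot and a brass valve, 160 mm to the pot's left, joined by a pipe. Axes: x away from the robot when the unit stands square, y from the pot to the valve, z up. Under the lever lies a dial disc, radius 46 mm, top 54 mm above the table
- valve_lever (a joint): Turn of the valve lever in rad: 0 = fully shut, against its stop (lever along the unit's -x, towards the robot); grows as the lever swings clockwise seen from above, away from the pot, up to 1.57 = fully open (lever along the unit's +y). Stays where it is left; friction 0.16 N m, about 2 N at the sleeve
- lever_grip (a point): Middle of the lever's black sleeve, 83 mm from the valve axis, 71 mm above the table. Sleeve 58 mm long (54 to 112 mm from the axis), 14 mm wide, 18 mm high (62 to 80 mm above the table); nothing but the board below it. The lever's own -x axis points from the valve axis out along the lever. Between hub and sleeve the bar is 12 mm wide
- setting_fork (a joint): Turn of the setting fork about the same axis, counted exactly as the lever's: when both joints read the same, the lever lies midway between the prongs. It moves only if knocked
- fork_mid (a point): Midpoint between the two upright prongs of the setting fork, 37 mm from the valve axis, 59 mm above the table (prong tops 61 mm, below the lever, which passes over them). Prongs 12 mm long, 5 mm wide, with a 20 mm gap between; its own -x axis points out from the valve axis midway between the prongs
- pot_mouth (a point): Centre of the pot's mouth, at rim height, 72 mm above the table. Round steel pot, outer radius 49 mm at the rim, inner radius 42 mm or more, with the sprung plate inside. Fixed to the unit
- follower_top (a point): Centre of the upper face of the round sprung plate (radius 40 mm) inside the pot, 50 mm above the table at rest
- follower_plate: The sprung plate itself; origin 4 mm under the centre of its upper face; z up. It can tilt a little on springs when pressed off-centre
- follower_slide (a joint): How far the plate is pressed down, m: 0 = at rest, 0.018 = at the bottom (upper face then 32 mm above the table). The spring pushes back with 5 N at the start and 12 N at the bottom; the plate rises again when released
- tamper_handle (a point): Grasp point on the tamper, on its axis, 82 mm above its underside. Tamper: flat steel foot, radius 29 mm, 16 mm thick, thin neck, and an upright round dark wooden handle of 30 mm diameter from 50 to 115 mm above the underside (its top 33 mm above this point); 0.3 kg; z up along the handle
- tamper: The tamper; origin at the centre of its flat underside; z up along the handle
- dish_floor (a point): Centre of the inner floor of the tamper's white round dish, 4 mm above the table. Dish 90 mm across, rim 9 mm high, inner radius about 38 mm; fixed to the table. The tamper starts standing in it
- spread_tub: Bystander: tub of spread, 106 mm across, 68 mm high; origin at the centre of its underside
- cheese: Bystander: cheese wedge, 91 x 139 x 53 mm; origin at the centre of its underside
- fig_jar: Bystander: brown jar with black lid, 66 mm across, 90 mm high; origin at the centre of its underside
- tag_wad: Bystander: wad of shelf tags in a clip, 45 x 72 x 13 mm, lying flat; origin at the centre of its underside
- marker_pen: Bystander: marker pen, 17 x 135 x 16 mm, lying flat; origin at the centre of its underside
Not all that is in view belongs to the job. What is shaped like the tamper but orange is not meant.

How it is judged (in metres and radians):
On the way, in this order (a step that is already met when the one before it is completed fails the run):
1. the lever stands still midway between the fork's prongs (within 0.10 rad), the tamper still in its dish (angle between the x axis of lever_grip and the x axis of fork_mid, either way round below 0.1 rad and velocity of joint valve_lever between -0.05 and 0.05 rad/s and contact force between the fingers and valve_lever below 0.1 N and horizontal distance between tamper and dish_floor below 0.012 m), for 0.3 s.
2. the tamper presses the plate to within 2 mm of the bottom, level within 0.06 rad, with the lever still between the prongs (value of joint follower_slide above 0.016 m and angle between follower_plate's own z axis and vertical below 0.06 rad and contact force between tamper and follower_plate above 4 N and angle between the x axis of lever_grip and the x axis of fork_mid, either way round below 0.1 rad), for 0.3 s.
3. the tamper stands upright in its dish, let go, the lever still between the prongs (horizontal distance between tamper and dish_floor below 0.012 m and z of tamper in the frame of dish_floor below 0.003 m and angle between tamper's own z axis and vertical below 0.06 rad and contact force between the fingers and tamper below 0.1 N and angle between the x axis of lever_grip and the x axis of fork_mid, either way round below 0.1 rad), for 0.3 s.
At the end, for the whole second after the job is handed in: The lever is back at shut (within 0.08 rad of its stop), the tamper stands upright and at rest on the floor of its dish (within 12 mm of the centre) and the sprung plate has risen again (value of joint valve_lever below 0.08 rad and horizontal distance between tamper and dish_floor below 0.012 m and z of tamper in the frame of dish_floor below 0.003 m and angle between tamper's own z axis and vertical below 0.06 rad and linear speed of tamper below 0.02 m/s and value of joint follower_slide below 0.003 m); the robot touches nothing.
It fails at once if the setting fork is shifted by more than 4 mm (distance of fork_mid from where it was at the start of the episode above 0.004 m).
It fails at once if a bystander is moved by more than 20 mm (distance of any of spread_tub, cheese, fig_jar, tag_wad, marker_pen from where it was at the start of the episode above 0.02 m).
It also fails if it takes over 72 s, if anything falls off the work surface, if the arm or the gripper's body presses on something with over 40 N, if the wrist force passes 120 N, or if a joint passes its speed limit or range.

## Working session

There is one attempt and no reset: what is moved stays moved. The work goes in short steps, Python scripts to look and compute and a tool call to move; the robot and the scene stay as the last step left them, time stands still between calls to the robot, and variables do not carry over. Pictures are saved under pics/ and viewed, and the job is handed in when it is done.

Besides the shell and the picture viewer there is one more tool, called after "Call:" as name(argument=value, ...) on one line, values as JSON. drive_tool: Moves the arm, as the interface text tells. Its arguments: {"type":"object","properties":{"deltas":{"type":"string"}},"required":["deltas"]}

```bash
mkdir -p pics
cat > h.py <<'E'
from cell import ctrl, imaging, models
import numpy as np, cv2
def shot(name,fn):
    p=imaging.get_image(name); cv2.imwrite('pics/'+fn,cv2.cvtColor(p['color'],cv2.COLOR_RGB2BGR)); return p
def f(p): return p['color'].shape[0]/2/np.tan(np.radians(p['vfov'])/2)
def ray(p,uv):
    d=np.array([(uv[0]-p['cx'])/f(p),(uv[1]-p['cy'])/f(p),1.]); E=np.array(p['extrinsics']); return E[:3,3],E[:3,:3]@d
def at_z(p,uv,z):
    o,d=ray(p,uv); return o+d*(z-o[2])/d[2]
def deproj(p,uv):
    u,v=int(round(uv[0])),int(round(uv[1])); r=p['range_z'][v,u]; o,d=ray(p,uv); return o+d*r
def proj(p,X):
    E=np.array(p['extrinsics']); c=E[:3,:3].T@(np.array(X)-E[:3,3]); return [p['cx']+f(p)*c[0]/c[2],p['cy']+f(p)*c[1]/c[2]]
E
python3 - <<'E'
from h import *
np.set_printoptions(precision=1,suppress=True)
Z=dict(valve_axis=69,lever_grip=71,fork_mid=59,pot_mouth=72,follower_top=50,tamper_handle=86,tamper=4,dish_floor=4,spread_tub=0,cheese=0,fig_jar=0,tag_wad=0,marker_pen=0)
for c in ['top','scene','wrist']:
    p=shot(c,c+'0.png')
    print(c,p['vfov'],p['cx'],p['cy'],np.array(p['extrinsics'])[:3,3])
    for k,z in Z.items():
        for r in models.landmark_of(p,k)[:3]:
            print(k,round(r['score'],2),np.array(r['point']),at_z(p,r['point'],z))
print(ctrl.read_state(), ctrl.grip_point_offset)
E
```

```text
top 49.00901780693574 322.5896671807817 200.84882021797623 [ 418.5   67.3 1128.9]
valve_axis 0.75 [241.8 145. ] [595.5 262.8  69. ]
valve_axis 0.39 [381.1 212.2] [430.3 -73.8  69. ]
lever_grip 0.81 [248.6 178.5] [513.6 245.9  71. ]
lever_grip 0.37 [233.2 153.4] [574.8 283.2  71. ]
fork_mid 0.49 [231.7 158.9] [563.1 289.3  59. ]
pot_mouth 0.9 [307.3 138.3] [610.4 103.5  72. ]
pot_mouth 0.7 [308.6 137.9] [611.3 100.3  72. ]
follower_top 0.87 [307.8 137.1] [617.3 103.   50. ]
tamper_handle 0.94 [232.9 304.1] [215.6 280.2  86. ]
tamper_handle 0.63 [381.2 212.5] [429.4 -71.8  86. ]
tamper_handle 0.58 [372.3 130.6] [625.4 -52.6  86. ]
tamper 0.78 [241.1 296. ] [219.9 276.1   4. ]
tamper 0.67 [377.  211.9] [431.8 -72.    4. ]
tamper 0.62 [365.8 139. ] [620.  -45.1   4. ]
dish_floor 0.65 [375.7 205.2] [449.  -68.8   4. ]
spread_tub 0.92 [218.8 237. ] [369.9 334.3   0. ]
spread_tub 0.44 [420.  164.1] [ 554.7 -184.8    0. ]
cheese 0.56 [418.8 163. ] [ 557.5 -181.8    0. ]
cheese 0.21 [375.6 206.4] [446.1 -69.    0. ]
fig_jar 0.8 [397.3 117.5] [ 676.3 -127.7    0. ]
tag_wad 0.61 [250.1 223.2] [
[... 1097 characters left out ...]
89 [423.4 241.2] [ 679.5 -127.6    0. ]
tag_wad 0.84 [277.8 195.2] [403.9 246.7   0. ]
marker_pen 0.76 [287.4 220.3] [383. 149.   0.]
wrist 66.69872466341079 320.7059016610552 199.46392819531397 [108.1 646.4 374. ]
tamper_handle 0.91 [ 32. 301.] [215.5 288.3  86. ]
tamper 0.93 [ 83.1 262.1] [210.6 284.6   4. ]
{'clock': 2.1, 'qpos': array([-1.4,  0.6,  0. ,  1.5, -0. ,  1. , -0. ]), 'qd': array([-0., -0.,  0.,  0.,  0., -0., -0.]), 'tau': array([  0. , -56.3,   1.2, -19.4,   0. ,   0. ,   0. ]), 'eef_pos': array([175.1, 626. , 231.3]), 'tool_rot': array([ 3.1, -0. ,  2.9]), 'force': array([ 0. , -0.6, -0.6]), 'torque': array([-0. ,  0. ,  0.1]), 'width': 85.23013662950841} 18.700000000000003
```

View images.

Run:
```python
import cv2
a=cv2.imread('pics/top0.png'); cv2.imwrite('pics/top0c.png',cv2.resize(a[80:350,170:470],None,fx=2.2,fy=2.2,interpolation=cv2.INTER_CUBIC))
a=cv2.imread('pics/scene0.png'); cv2.imwrite('pics/scene0c.png',cv2.resize(a[110:320,180:460],None,fx=2.8,fy=2.8,interpolation=cv2.INTER_CUBIC))
```

```text
(no output)
```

View pics/top0c.png

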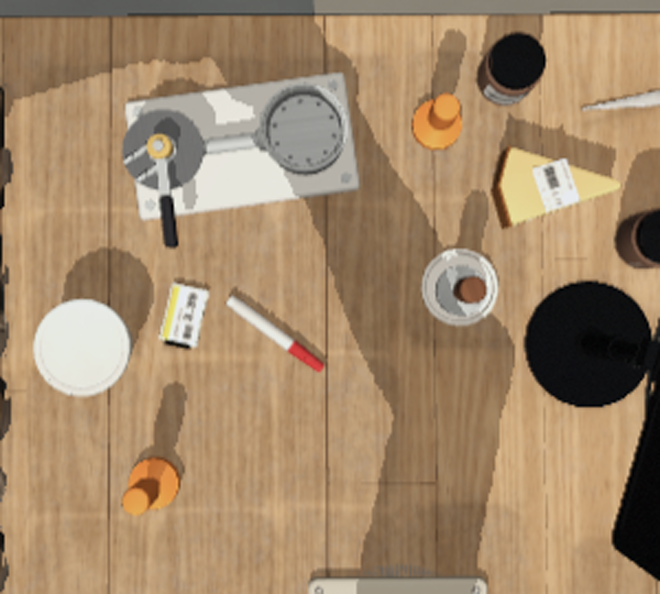

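View pics/scene0c.png

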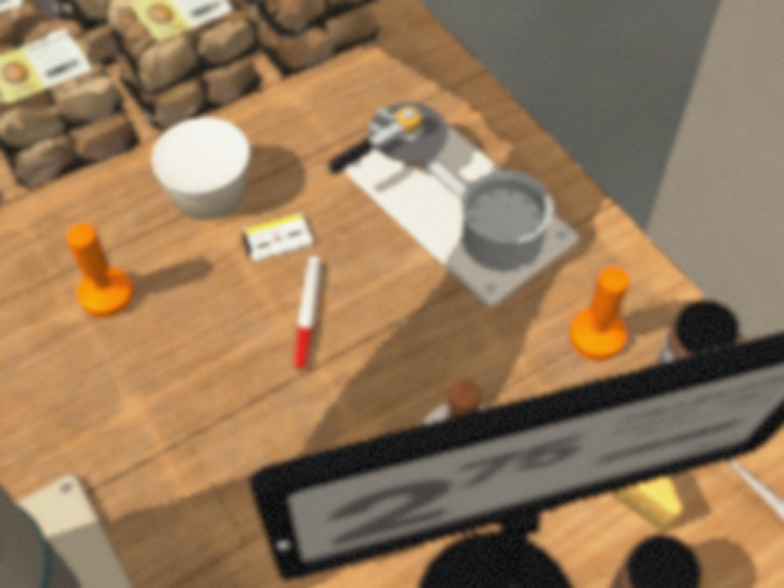

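Run:
```python
from h import *
np.set_printoptions(precision=3,suppress=True)
s=ctrl.read_state(); print(s['tool_rot'],s['eef_pos'])
W=[]
for c in ['top','scene']:
    p=imaging.get_image(c); np.savez('p_%s.npz'%c,**{k:v for k,v in p.items() if k!='shot'})
    h,w=p['range_z'].shape; u,v=np.meshgrid(np.arange(w),np.arange(h)); r=p['range_z']
    P=np.stack([(u-p['cx'])/f(p)*r,(v-p['cy'])/f(p)*r,r],-1)[r>0]; E=np.array(p['extrinsics']); W.append(P@E[:3,:3].T+E[:3,3])
P=np.vstack(W)
H=np.full((24,34),-1.)
ix=((P[:,0]-(-100))//40).astype(int); iy=((P[:,1]+560)//40).astype(int)
m=(ix>=0)&(ix<24)&(iy>=0)&(iy<34)&(P[:,2]<1000)
np.maximum.at(H,(ix[m],iy[m]),P[m,2])
print('     '+' '.join('%4d'%(-560+40*j) for j in range(34)))
for i in range(24)[::-1]: print('%4d '%(-100+40*i)+' '.join('%4d'%H[i,j] for j in range(34)))
```

```text
[ 3.142 -0.     2.869] [175.122 625.992 231.303]
     -560 -520 -480 -440 -400 -360 -320 -280 -240 -200 -160 -120  -80  -40    0   40   80  120  160  200  240  280  320  360  400  440  480  520  560  600  640  680  720  760
 820  249  271  324  397  432  486  536  593  647  663  652  634  618  601  584  566  549   -1   -1   -1   -1   -1   -1   -1   -1   -1   -1   -1   -1   -1   -1   -1   -1   -1
 780   -1   -1   -1   -1   -1   -1   -1   -1   -1   -1   -1   -1   -1   -1   -1   -1   -1   -1   -1   -1   -1   -1   -1   -1   -1   -1   -1   -1   -1   -1   -1   -1   -1   -1
 740   -1    3    5    4    5    4    3    5    5    4    5    5    6    4    5    4    5    4    3    4    4    5    5    5    5    5    4    4    3    4    6    3   -1   -1
 700  157  157  154    8   13   10    3    6    4    6   92   94    5    6    6    4    5    4    6    6    5    5    6    5    5    4    6    5    7    4    5    6   -1   -1
 660  154  153  155   36   13   13    9    5    4   67   95   93    8    6    5   18   71   16   15   15   13    5    6    5    5  121  123  121  119    6    4   43   -1   -1
 
[... 2623 characters left out ...]

  20  161  161  157  151    3    6    5    4    4    4    6   15  392  438  494  539  591  647  702  703    5    5    4    5    5   65   68   68  126  133  132  131   -1   -1
 -20  157  157  156  151    5    4    3    3    4    5    4   17  382  436  492  531  584  623  645    5    5    5    5    4    4   53   59   54  118  129  128  127   -1   -1
 -60   -1   -1   -1   56    3    5    5    4    5    5    4   16  376  422  469  494   16    6    6    6    2    3    3    3    3   43   45   43   42   13   -1   -1   -1   -1
-100   -1   -1   -1   -1   -1   -1   -1   -1   -1   -1    1   16  370  397  395   13   -1   -1   -1   -1   -1   -1   -1   -1   -1   -1   -1   -1   -1   -1   -1   -1   -1   -1
```

Call:
drive_tool(deltas="-0.03 -0.013 0.002 0 0.0854; -0.08 -0.036 0.005 0 0.0854; -0.135 -0.061 0.01 0 0.0854; -0.19 -0.086 0.015 0 0.0854; -0.245 -0.11 0.02 0 0.0854; -0.3 -0.135 0.025 0 0.0854; -0.355 -0.16 0.03 0 0.0854; -0.41 -0.185 0.035 0 0.0854; -0.465 -0.21 0.04 0 0.0854; -0.51 -0.23 0.04 0 0.0854; -0.537 -0.241 0.04 0 0.0854; -0.537 -0.241 0.04 0 0.0854")

```text
clock: 3.7
eef_pos: [629.5, 245.7, 191.0]
tool_rot: [-3.14, 0.002, 2.864]
force: [-0.5, -0.2, 0.7]
width: 85.5
```

Run:
```python
from h import *
np.set_printoptions(precision=3,suppress=True)
s=ctrl.read_state(); print(s['clock'],s['tool_rot'],s['eef_pos'],s['qpos'],s['force'])
Z=dict(valve_axis=69,lever_grip=71,fork_mid=59,pot_mouth=72)
p=shot('wrist','w1.png'); np.savez('w1.npz',**p)
for k,z in Z.items():
    for r in models.landmark_of(p,k)[:2]: print(k,round(r['score'],2),np.array(r['point']),at_z(p,r['point'],z))
```

```text
3.7 [-3.14   0.002  2.864] [629.549 245.719 191.004] [-0.43   0.707  0.026  1.48  -0.018  0.955  0.894] [-0.499 -0.243  0.699]
valve_axis 0.75 [325.8 146.7] [592.88  262.283  69.   ]
lever_grip 0.96 [288.9  46.5] [509.643 255.555  71.   ]
lever_grip 0.24 [177.6 213.6] [613.817 115.731  71.   ]
fork_mid 0.86 [351.3 110.3] [569.973 291.827  59.   ]
pot_mouth 0.59 [168.3 218.5] [615.667 106.213  72.   ]
```

View pics/w1.png

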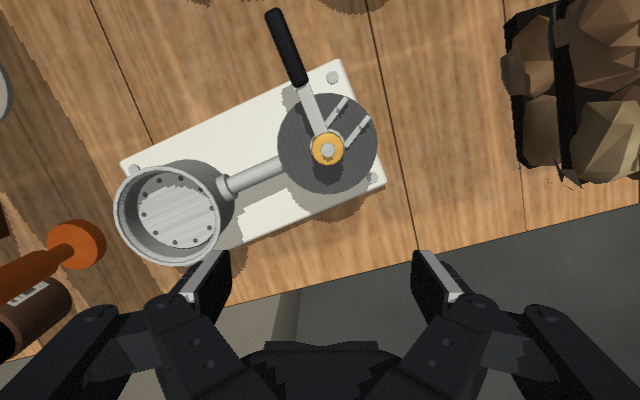

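Run:
```python
import cv2
a=cv2.imread('pics/w1.png'); cv2.imwrite('pics/w1c.png',cv2.resize(a[0:200,250:400],None,fx=3,fy=3,interpolation=cv2.INTER_CUBIC))
```

```text
(no output)
```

View pics/w1c.png

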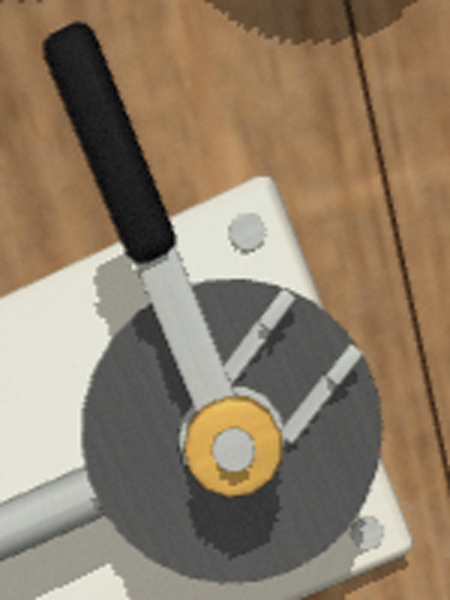

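Run:
```python
from h import *
np.set_printoptions(precision=1,suppress=True)
p=dict(np.load('w1.npz'))
c=lambda x,y:(250+x/3-.33,y/3-.33)
ang=lambda d:np.degrees(np.arctan2(d[1],d[0]))%360
dial=at_z(p,c(232,430),54); print('dial',dial)
i=at_z(p,c(152,250),80); o=at_z(p,c(70,38),80); print('lever',i,o,(i+o)/2,ang(o-i))
print('bar',ang(at_z(p,c(70,38),80)-dial), np.linalg.norm(((i+o)/2-dial)[:2]))
A=[at_z(p,c(*q),61) for q in [(262,332),(289,296)]];B=[at_z(p,c(*q),61) for q in [(329,385),(355,352)]]
m=np.mean(A+B,0);print('fork',m,ang(m-dial),np.linalg.norm((m-dial)[:2]),ang(A[1]-A[0]),ang(B[1]-B[0]))
fm=at_z(p,(351.3,110.3),59);print(ang(fm-dial))
# board edges z=12 : right edge and lower edge
e1=at_z(p,(122,163),12);e2=at_z(p,(338,60),12);print('board edge dir',ang(e2-e1))
e3=at_z(p,(385,184),12);print('x dir',ang(e3-e2),np.linalg.norm(e3-e2),np.linalg.norm(e2-e1))
```

```text
dial [591.7 264.   54. ]
lever [538.6 256.7  80. ] [486.5 251.6  80. ] [512.5 254.1  80. ] 185.55057997450731
bar 186.70743362507505 79.7701582113802
fork [572.8 292.1  61. ] 123.85942471393147 33.86467990157443 126.58059199369946 126.37671016871194
127.96011627981585
board edge dir 97.83847166679618
x dir 7.254745558627935 134.62922975977844 249.90205170278048
```

Call:
drive_tool(deltas="0.04 -0.01 0.02 -8 0.045; 0.085 -0.02 0.05 -16 0.045; 0.115 -0.0275 0.075 -22 0.045; 0.115 -0.0275 0.085 -22 0.045; 0.115 -0.0275 0.085 -22 0.045; 0.115 -0.0275 0.085 -22 0.045")

```text
clock: 4.7
eef_pos: [510.8, 254.2, 107.1]
tool_rot: [3.141, 0.003, -3.031]
force: [-0.0, -0.2, -0.2]
width: 45.1
```

Run:
```python
from h import *
np.set_printoptions(precision=3,suppress=True)
s=ctrl.read_state(); print(s['clock'],s['tool_rot'],s['eef_pos'],s['qpos'],s['force'],s['width'])
p=shot('wrist','w2.png'); np.savez('w2.npz',**p)
```

```text
4.7 [ 3.141  0.003 -3.031] [510.758 254.182 107.093] [-0.465  0.68  -0.072  1.855  0.08   0.607  1.094] [-0.033 -0.168 -0.246] 45.07778693241392
```

View pics/w2.png

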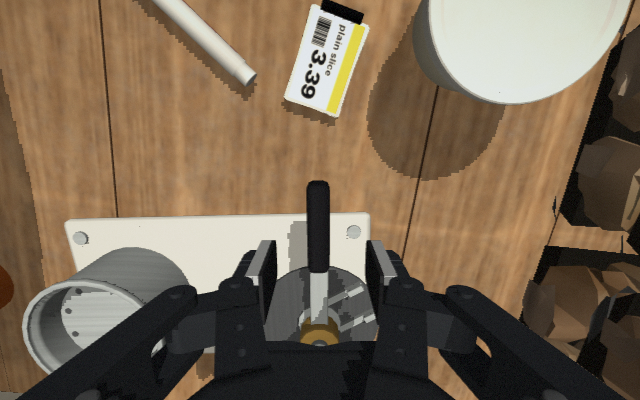

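Call:
drive_tool(deltas="0 0 0.03 0 0.045; 0 0 0.057 0 0.04; 0 0 0.057 0 0.018; 0 0 0.057 0 0.018; 0 0 0.057 0 0.018")

```text
clock: 5.38
eef_pos: [510.2, 254.2, 50.6]
tool_rot: [3.141, 0.002, -3.031]
force: [0.3, 0.3, -0.5]
width: 18.2
```

Call:
drive_tool(deltas="-0.0004 0.0086 0 6 0.018; -0.0018 0.017 0 12 0.018; -0.004 0.0253 0 18 0.018; -0.0071 0.0334 0 24 0.018; -0.011 0.041 0 30 0.018; -0.0157 0.0482 0 36 0.018; -0.0211 0.0549 0 42 0.018; -0.0271 0.0609 0 48 0.018; -0.0338 0.0663 0 54 0.018; -0.0416 0.0714 0 60.5 0.018; -0.0416 0.0714 0 60.5 0.018; -0.0416 0.0714 0 60.5 0.045")

```text
clock: 6.88
eef_pos: [542.5, 329.6, 49.8]
tool_rot: [3.141, -0.0, 2.199]
force: [-1.1, -0.5, 1.3]
width: 35.0
```

Call:
drive_tool(deltas="0 0 0 0 0.045; 0 0 -0.03 0 0.06; 0 0 -0.08 0 0.07; -0.05 0 -0.12 0 0.0854; -0.07 0 -0.13 0 0.0854; -0.07 0 -0.13 0 0.0854; -0.07 0 -0.13 0 0.0854")

```text
clock: 7.75
eef_pos: [581.4, 274.0, 177.5]
tool_rot: [-3.139, -0.003, 2.199]
force: [-0.6, 0.7, 0.1]
width: 85.4
```

Run:
```python
from h import *
np.set_printoptions(precision=3,suppress=True)
s=ctrl.read_state(); print(s['clock'],s['tool_rot'],s['eef_pos'],s['qpos'],s['force'],s['width'])
p=shot('wrist','w3.png'); np.savez('w3.npz',**p)
for k,z in dict(valve_axis=69,lever_grip=71,fork_mid=59).items():
    for r in models.landmark_of(p,k)[:2]: print(k,round(r['score'],2),np.array(r['point']),at_z(p,r['point'],z))
a=cv2.imread('pics/w3.png'); cv2.imwrite('pics/w3c.png',cv2.resize(a[0:240,220:440],None,fx=2.5,fy=2.5,interpolation=cv2.INTER_CUBIC))
```

```text
7.75 [-3.139 -0.003  2.199] [581.416 274.018 177.504] [-0.651  0.694  0.286  1.595 -0.237  0.89   0.351] [-0.551  0.718  0.138] 85.3538258026008
valve_axis 0.89 [323.  215.1] [593.925 263.194  69.   ]
lever_grip 0.96 [324.4 115.7] [545.491 331.578  71.   ]
lever_grip 0.65 [246.8 348.6] [614.823 105.484  71.   ]
fork_mid 0.68 [322.1 172.7] [572.338 291.588  59.   ]
```

View pics/w3c.png

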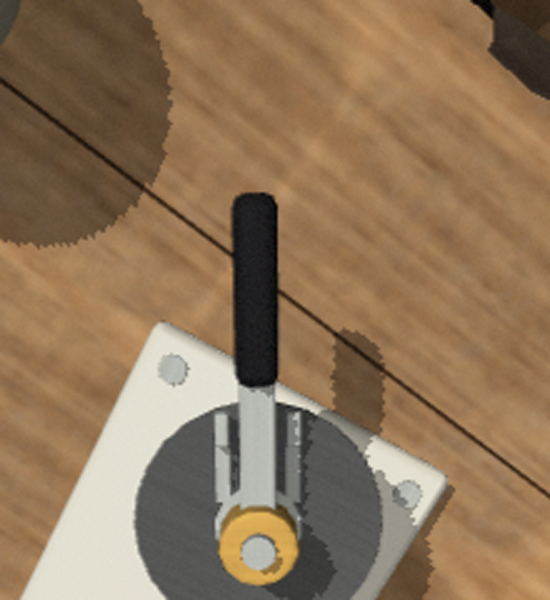

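Call:
drive_tool(deltas="-0.015 -0.022 -0.02 0 0.0854; -0.045 -0.064 -0.037 0 0.0854; -0.08 -0.113 -0.037 0 0.0854; -0.115 -0.162 -0.037 0 0.0854; -0.15 -0.212 -0.037 0 0.0854; -0.185 -0.261 -0.037 0 0.0854; -0.213 -0.301 -0.037 0 0.0854; -0.228 -0.322 -0.037 0 0.0854; -0.228 -0.322 -0.037 0 0.0854; -0.228 -0.322 -0.037 0 0.0854")

```text
clock: 9.2
eef_pos: [456.7, -99.4, 216.1]
tool_rot: [3.141, -0.001, 2.199]
force: [-0.7, -0.1, 0.6]
width: 85.3
```

Run:
```python
from h import *
np.set_printoptions(precision=3,suppress=True)
s=ctrl.read_state(); print(s['clock'],s['tool_rot'],s['eef_pos'],s['qpos'],s['force'],s['width'])
p=shot('wrist','w4.png'); np.savez('w4.npz',**p)
for k,z in dict(tamper_handle=86,tamper=4,dish_floor=4,pot_mouth=72,follower_top=50).items():
    for r in models.landmark_of(p,k)[:2]: print(k,round(r['score'],2),np.array(r['point']),at_z(p,r['point'],z))
```

```text
9.2 [ 3.141 -0.001  2.199] [456.694 -99.383 216.074] [-0.074  0.408  0.315  2.033 -0.187  0.728  0.985] [-0.659 -0.125  0.588] 85.29657315322298
tamper_handle 0.83 [486.  247.8] [623.696 -49.73   86.   ]
tamper_handle 0.8 [312.  155.2] [432.78  -76.008  86.   ]
tamper 0.81 [455.5 221.9] [630.264 -49.388   4.   ]
tamper 0.59 [316.4 145. ] [434.965 -74.06    4.   ]
pot_mouth 0.85 [592.6 111.6] [616.8 103.8  72. ]
follower_top 0.58 [572.2 110.8] [615.44  103.677  50.   ]
follower_top 0.58 [338.7 265.4] [ 531.602 -164.286   50.   ]
```

View pics/w4.png

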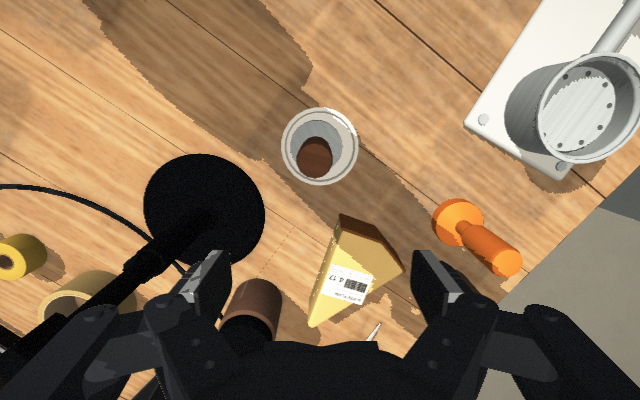

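Run:
```python
from h import *
np.set_printoptions(precision=1,suppress=True)
p=dict(np.load('w4.npz'))
a=cv2.imread('pics/w4.png'); cv2.imwrite('pics/w4c.png',cv2.resize(a[95:200,265:375],None,fx=5,fy=5,interpolation=cv2.INTER_CUBIC))
for n,u,z in [('dish',(320,146),9),('top',(315,158),119)]: print(n,at_z(p,u,z))
print(deproj(p,(315,158)))
R=p['range_z']
h,w=R.shape;u,v=np.meshgrid(np.arange(w),np.arange(h))
P=np.stack([(u-p['cx'])/f(p)*R,(v-p['cy'])/f(p)*R,R],-1)@p['extrinsics'][:3,:3].T+p['extrinsics'][:3,3]
sel=(R>0)&(abs(P[...,0]-433)<60)&(abs(P[...,1]+73)<60)
t=sel&(P[...,2]>112); print('topface',P[t].mean(0),t.sum(),P[t].min(0),P[t].max(0))
t=sel&(P[...,2]>9)&(P[...,2]<16); print(P[t].min(0),P[t].max(0))
# pole: points z>40 in sign region
q=(R>0)&(P[...,2]>30)&(P[...,1]<-110)&(P[...,0]<480)
for z in range(30,250,30):
    t=q&(P[...,2]>z)&(P[...,2]<z+30)
    if t.sum(): print(z,t.sum(),P[t].min(0),P[t].max(0))
```

```text
dish [438.7 -72.1   9. ]
top [434.  -72.1 119. ]
[434.  -72.1 118.9]
topface [438.6 -96.8 286.3] 35799 [ 391.  -133.   112.2] [493.  -56.4 316.5]
[ 395.2 -117.7    9. ] [482.2 -30.   14.2]
30 2146 [ 200.2 -534.    30. ] [ 479.9 -209.8   60. ]
60 1268 [ 358.7 -455.    60. ] [ 480.  -209.6   90. ]
90 858 [ 352.1 -293.4   90. ] [ 480.  -209.5  120. ]
120 976 [ 353.1 -251.7  120. ] [ 385.1 -209.7  150. ]
150 739 [ 363.8 -226.5  150. ] [ 379.3 -215.   180. ]
180 522 [ 363.9 -225.3  180. ] [ 379.2 -214.5  209.9]
210 1484 [ 358.  -221.5  211.2] [ 430.1 -114.3  240. ]
240 2984 [ 358.3 -232.5  240. ] [ 430.2 -113.4  270. ]
```

View pics/w4c.png

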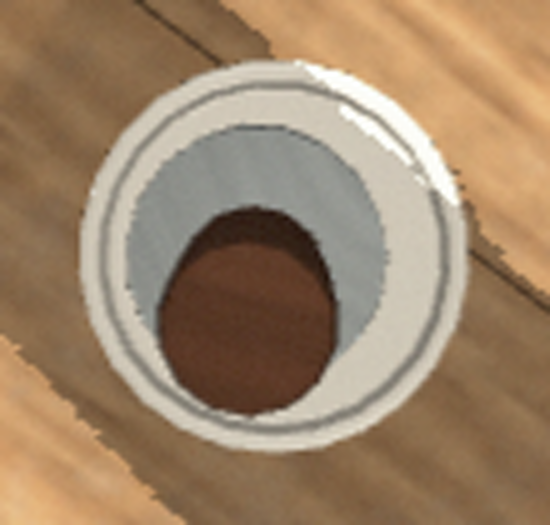

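```bash
python3 - <<'E'
from h import *
np.set_printoptions(precision=1,suppress=True)
p=dict(np.load('w4.npz'))
print('foot',at_z(p,(316.1,145.7),20),'top',at_z(p,(314.8,160.4),119),'dishin',at_z(p,(319.8,146),9))
q=dict(np.load('w1.npz')); 
for n,P,uv,z in [('pot w4',p,(592.6,111.6),72),('pot w1',q,(168,215),72)]: print(n,at_z(P,uv,z))
E
python3 - <<'E'
import cv2
a=cv2.imread('pics/w1.png'); cv2.imwrite('pics/w1p.png',cv2.resize(a[150:280,100:250],None,fx=5,fy=5,interpolation=cv2.INTER_CUBIC))
E
```

```text
foot [434.3 -73.4  20. ] top [435.  -73.8 119. ] dishin [438.5 -72.2   9. ]
pot w4 [616.8 103.8  72. ]
pot w1 [612.5 107.3  72. ]
```

View pics/w1p.png

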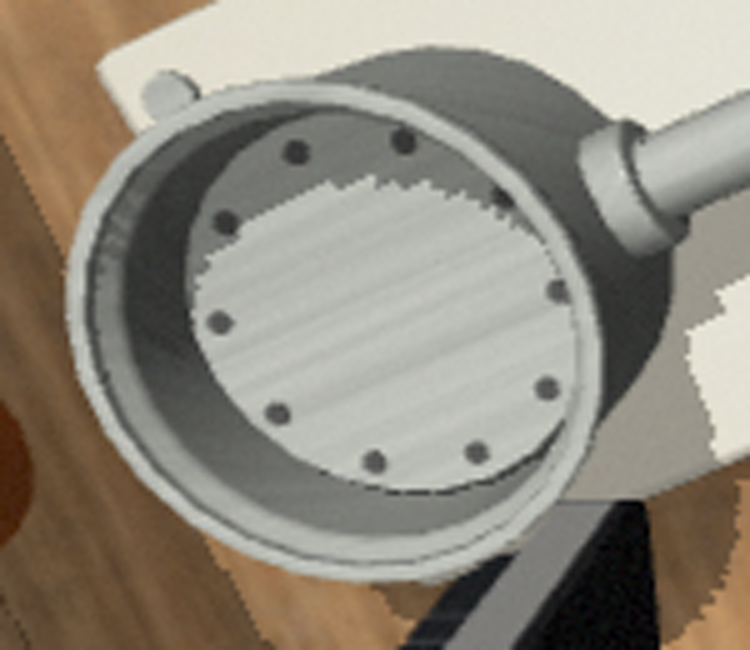

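Call:
drive_tool(deltas="0.015 -0.001 0.03 0 0.0854; 0.034 -0.0026 0.07 0 0.0854; 0.034 -0.0026 0.08 0 0.0854; 0.034 -0.0026 0.08 0 0.0854; 0.034 -0.0026 0.08 0 0.0854")

```text
clock: 10.12
eef_pos: [435.8, -75.7, 137.3]
tool_rot: [3.14, 0.002, 2.196]
force: [-0.1, -0.5, 0.0]
width: 85.2
```

Call:
drive_tool(deltas="0.0015 0 0.03 0 0.0854; 0.0015 0 0.06 0 0.0854; 0.0015 0 0.07 0 0.0854; 0.0015 0 0.07 0 0.0854; 0.0015 0 0.07 0 0.02; 0.0015 0 0.07 0 0.01; 0.0015 0 0.07 0 0.01; 0.0015 0 0.07 0 0.01; 0.0015 0 0.07 0 0.01; 0.0015 0 0.07 0 0.01")

```text
clock: 11.38
eef_pos: [433.5, -73.8, 66.8]
tool_rot: [3.141, 0.0, 2.197]
force: [-0.7, -0.7, 5.8]
width: 29.0
```

Call:
drive_tool(deltas="0 0 -0.02 0 0.01; 0 0 -0.05 0 0.01; 0 0 -0.08 0 0.01; 0.002 0.015 -0.1 0 0.01; 0.008 0.05 -0.11 0 0.01; 0.014 0.09 -0.115 0 0.01; 0.021 0.135 -0.115 0 0.01; 0.028 0.18 -0.115 0 0.01; 0.034 0.22 -0.115 0 0.01; 0.039 0.25 -0.115 0 0.01; 0.039 0.25 -0.115 0 0.01; 0.039 0.25 -0.115 0 0.01")

```text
clock: 12.88
eef_pos: [611.8, 103.7, 180.4]
tool_rot: [-3.139, -0.001, 2.197]
force: [-0.0, -1.3, -3.4]
width: 28.8
```

Run:
```python
from h import *
np.set_printoptions(precision=3,suppress=True)
s=ctrl.read_state(); print(s['clock'],s['tool_rot'],s['eef_pos'],s['qpos'],s['force'],s['width'])
p=shot('wrist','w5.png'); np.savez('w5.npz',**p)
t=shot('top','t5.png'); np.savez('t5.npz',**t)
c=shot('scene','s5.png'); np.savez('s5.npz',**c)
a=t['color'][:,:,::-1][100:200,260:380]; b=c['color'][:,:,::-1][110:220,290:420]
cv2.imwrite('pics/c5.png',np.hstack([cv2.resize(a,(400,333)),cv2.resize(b,(394,333))]))
for n,P in (('w',p),('t',t),('s',c)):
  for k,z in dict(tamper=119,tamper_handle=201,pot_mouth=72).items():
    for r in models.landmark_of(P,k)[:2]: print(n,k,round(r['score'],2),np.array(r['point']),at_z(P,r['point'],z))
```

```text
12.875 [-3.139 -0.001  2.197] [611.752 103.708 180.355] [-0.407  0.664  0.32   1.66  -0.258  0.862  0.644] [-0.029 -1.267 -3.431] 28.833548493114538
w tamper 0.9 [260.3 290. ] [611.245  28.526 119.   ]
w tamper 0.77 [320.6 212.9] [612.202 106.172 119.   ]
w tamper_handle 0.94 [320.1 276.8] [613.699 104.084 201.   ]
t tamper 0.65 [368.  138.2] [601.231 -38.699 119.   ]
t tamper_handle 0.79 [371.3 136.3] [590.417 -37.157 201.   ]
s tamper 0.81 [393.  226.8] [575.224 -87.674 119.   ]
s tamper 0.73 [359.1 172.7] [608.008 107.689 119.   ]
s tamper_handle 0.8 [209.5 199.9] [201.454 186.897 201.   ]
s tamper_handle 0.73 [396.9 214.1] [563.689 -96.683 201.   ]
s pot_mouth 0.75 [356.6 188. ] [593.321  93.639  72.   ]
s pot_mouth 0.66 [326.  155.5] [587.341 250.203  72.   ]
```

View pics/w5.png

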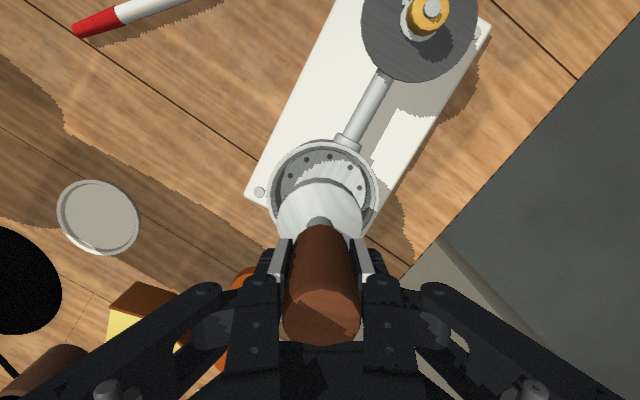

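View pics/c5.png

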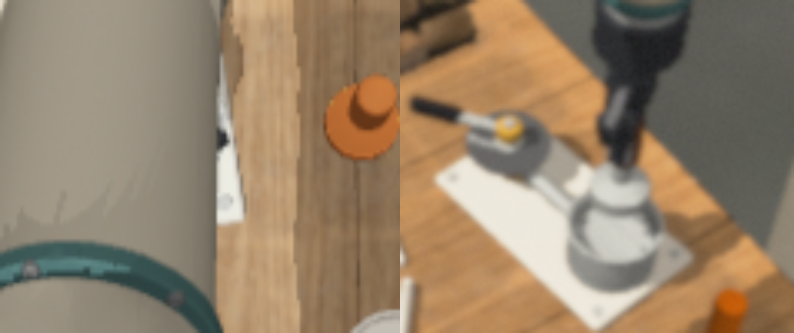

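Run:
```python
from h import *
p=dict(np.load('w5.npz')); a=cv2.imread('pics/w5.png')
S=5
b=cv2.resize(a[130:250,250:400],None,fx=S,fy=S,interpolation=cv2.INTER_CUBIC)
def circ(cx,cy,z,r,col):
    pts=[proj(p,(cx+r*np.cos(t),cy+r*np.sin(t),z)) for t in np.linspace(0,6.283,90)]
    pts=((np.array(pts)-[250,130]+.5)*S).astype(np.int32); cv2.polylines(b,[pts],True,col,1)
circ(613,105,72,49,(0,0,255)); circ(612,105.5,119+16,29,(255,0,0)); circ(612,105.5,119,29,(0,160,0))
cv2.imwrite('pics/w5c.png',b)
```

```text
(no output)
```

View pics/w5c.png

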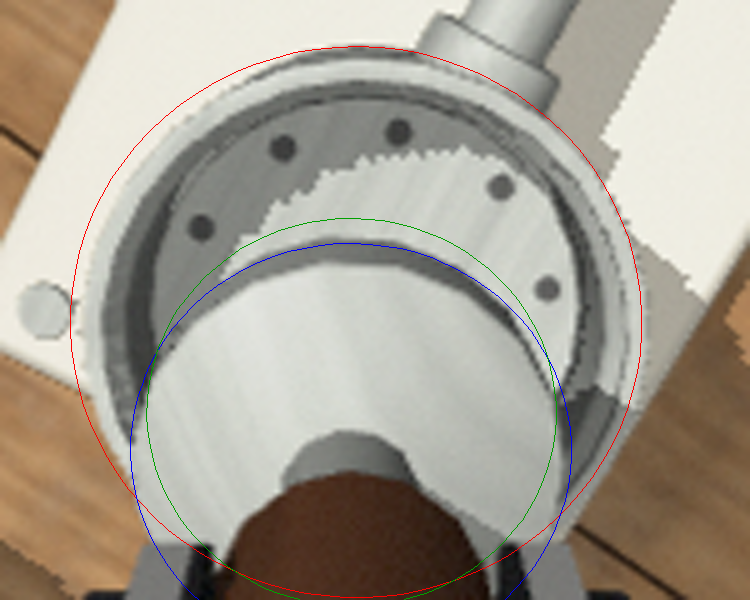

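Call:
drive_tool(deltas="0 0 0.03 0 0.01; 0 0 0.055 0 0.01; 0 0 0.065 0 0.01; 0 0 0.072 0 0.01; 0 0 0.078 0 0.01; 0 0 0.082 0 0.01; 0 0 0.085 0 0.01; 0 0 0.085 0 0.01")

```text
clock: 14.48
eef_pos: [613.1, 104.3, 96.9]
tool_rot: [3.141, 0.0, 2.197]
force: [-3.4, -0.6, 6.8]
width: 28.3
```

Call:
drive_tool(deltas="0 0 0.0015 0 0.01; 0 0 0.003 0 0.01; 0 0 0.003 0 0.01; 0 0 0.003 0 0.01")

```text
clock: 14.98
eef_pos: [613.2, 104.3, 94.5]
tool_rot: [3.141, 0.0, 2.197]
force: [-4.4, -0.3, 8.9]
width: 28.8
```

Call:
drive_tool(deltas="0 0 0.001 0 0.01; 0 0 0.002 0 0.01; 0 0 0.003 0 0.01; 0 0 0.003 0 0.01; 0 0 0.003 0 0.01")

```text
clock: 15.6
eef_pos: [613.7, 104.0, 94.2]
tool_rot: [3.14, 0.0, 2.196]
force: [-8.5, -2.4, 26.6]
width: 28.8
```

Call:
drive_tool(deltas="0 0 -0.001 0 0.01; 0 0 -0.001 0 0.01; 0 0 -0.001 0 0.01; 0 0 -0.001 0 0.01; 0 0 -0.001 0 0.01")

```text
clock: 16.23
eef_pos: [613.6, 104.1, 94.3]
tool_rot: [3.14, 0.0, 2.196]
force: [-7.3, -0.9, 19.8]
width: 28.9
```

Run:
```python
from h import *
p=shot('wrist','w6.png'); s=ctrl.read_state(); print(s['force'],s['torque'],s['eef_pos'])
```

```text
[-6.98499517 -0.59556009 19.9823309 ] [-0.44833843  2.09740839 -0.06706635] [613.49061975 104.09831996  94.27750997]
```

View pics/w6.png

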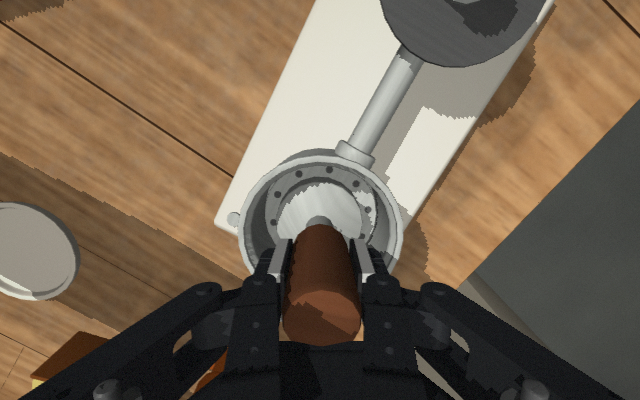

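Call:
drive_tool(deltas="0 0 -0.02 0 0.01; 0 0 -0.05 0 0.01; 0 0 -0.075 0 0.01; -0.002 -0.015 -0.085 0 0.01; -0.008 -0.05 -0.085 0 0.01; -0.015 -0.092 -0.085 0 0.01; -0.022 -0.135 -0.08 0 0.01; -0.029 -0.178 -0.07 0 0.01; -0.036 -0.215 -0.05 0 0.01; -0.04 -0.24 -0.03 0 0.01; -0.041 -0.246 -0.02 0 0.01; -0.041 -0.246 -0.02 0 0.01")

```text
clock: 17.77
eef_pos: [437.6, -73.0, 110.8]
tool_rot: [-3.141, -0.001, 2.196]
force: [1.3, -0.5, -2.9]
width: 28.8
```

Call:
drive_tool(deltas="0 0 0 0 0.01; 0 0 0 0 0.01")

```text
clock: 18.02
eef_pos: [438.9, -72.2, 111.7]
tool_rot: [3.14, 0.001, 2.198]
force: [0.0, 0.3, -3.0]
width: 28.8
```

Run:
```python
from h import *
np.set_printoptions(precision=3,suppress=True)
s=ctrl.read_state(); print(s['clock'],s['tool_rot'],s['eef_pos'],s['force'],s['width'])
p=shot('wrist','w7.png'); np.savez('w7.npz',**p); a=cv2.imread('pics/w7.png')
S=4
z0=s['eef_pos'][2]-62.8; print(z0)
x0,y0=s['eef_pos'][:2]
b=cv2.resize(a[120:270,230:420],None,fx=S,fy=S,interpolation=cv2.INTER_CUBIC)
def circ(cx,cy,z,r,col):
    pts=[proj(p,(cx+r*np.cos(t),cy+r*np.sin(t),z)) for t in np.linspace(0,6.283,90)]
    pts=((np.array(pts)-[230,120]+.5)*S).astype(np.int32); cv2.polylines(b,[pts],True,col,1)
circ(438.5,-73,9,45,(0,0,255)); circ(x0,y0,z0+16,29,(255,0,0))
cv2.imwrite('pics/w7c.png',b)
for k in ['tamper','dish_floor']:
    for r in models.landmark_of(p,k)[:2]: print(k,r['score'],at_z(p,r['point'],z0 if k=='tamper' else 4))
```

```text
18.025 [3.14  0.001 2.198] [438.899 -72.244 111.724] [ 0.004  0.303 -3.048] 28.838714721259358
48.924109318991796
tamper 0.8 [585.002 -43.237  48.924]
tamper 0.68 [440.339 -72.249  48.924]
```

View pics/w7c.png

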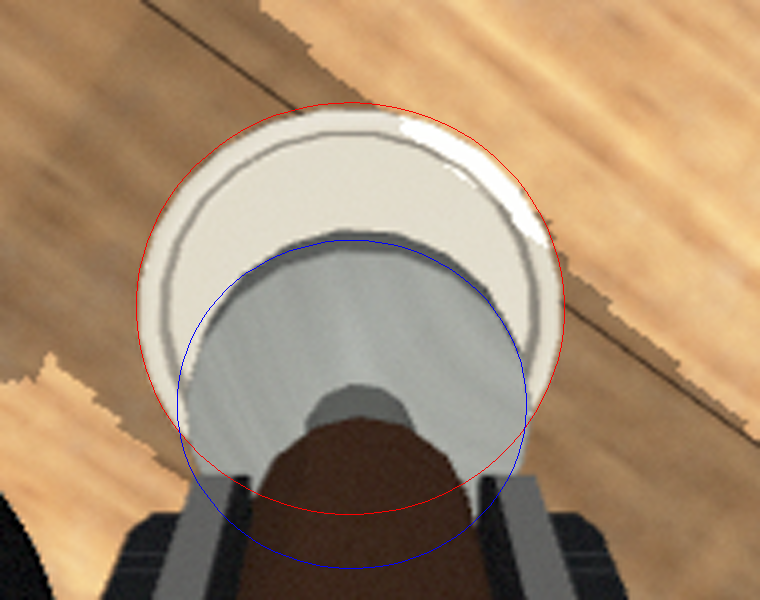

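Call:
drive_tool(deltas="0 0 0.02 0 0.01; 0 0 0.036 0 0.01; 0 0 0.042 0 0.01; 0 0 0.044 0 0.01; 0 0 0.0445 0 0.01; 0 0 0.0445 0 0.01")

```text
clock: 18.92
eef_pos: [438.1, -72.9, 67.2]
tool_rot: [3.141, 0.001, 2.197]
force: [-0.8, -0.9, -4.2]
width: 28.7
```

Call:
drive_tool(deltas="0 0 0.001 0 0.01; 0 0 0.0015 0 0.01; 0 0 0.0015 0 0.01; 0 0 0.0015 0 0.01")

```text
clock: 19.42
eef_pos: [438.0, -73.1, 66.7]
tool_rot: [3.14, 0.001, 2.196]
force: [-3.5, 0.2, 13.8]
width: 28.6
```

Call:
drive_tool(deltas="0 0 -0.001 0 0.01; 0 0 -0.001 0 0.05; 0 0 -0.001 0 0.0854; 0 0 -0.001 0 0.0854; 0 0 -0.001 0 0.0854; 0 0 -0.001 0 0.0854; 0 0 -0.03 0 0.0854; 0 0 -0.07 0 0.0854; 0 0 -0.11 0 0.0854; 0 0 -0.13 0 0.0854; 0 0 -0.13 0 0.0854")

```text
clock: 20.8
eef_pos: [438.7, -72.9, 196.5]
tool_rot: [3.139, 0.002, 2.197]
force: [-0.4, -0.4, 0.3]
width: 85.5
```

Run:
```python
from h import *
np.set_printoptions(precision=3,suppress=True)
s=ctrl.read_state(); print(s['clock'],s['tool_rot'],s['eef_pos'],s['force'],s['width'])
p=shot('wrist','w8.png'); a=cv2.imread('pics/w8.png')
S=4;X,Y=230,100
b=cv2.resize(a[Y:Y+150,X:X+190],None,fx=S,fy=S,interpolation=cv2.INTER_CUBIC)
def circ(cx,cy,z,r,col):
    pts=[proj(p,(cx+r*np.cos(t),cy+r*np.sin(t),z)) for t in np.linspace(0,6.283,90)]
    pts=((np.array(pts)-[X,Y]+.5)*S).astype(np.int32); cv2.polylines(b,[pts],True,col,1)
circ(438.5,-73,9,45,(0,0,255)); circ(438.5,-73,20,29,(255,0,0));circ(438.5,-73,119,15,(0,255,0))
cv2.imwrite('pics/w8c.png',b)
```

```text
20.8 [3.139 0.002 2.197] [438.702 -72.944 196.462] [-0.389 -0.402  0.267] 85.53698342038433
```

View pics/w8c.png

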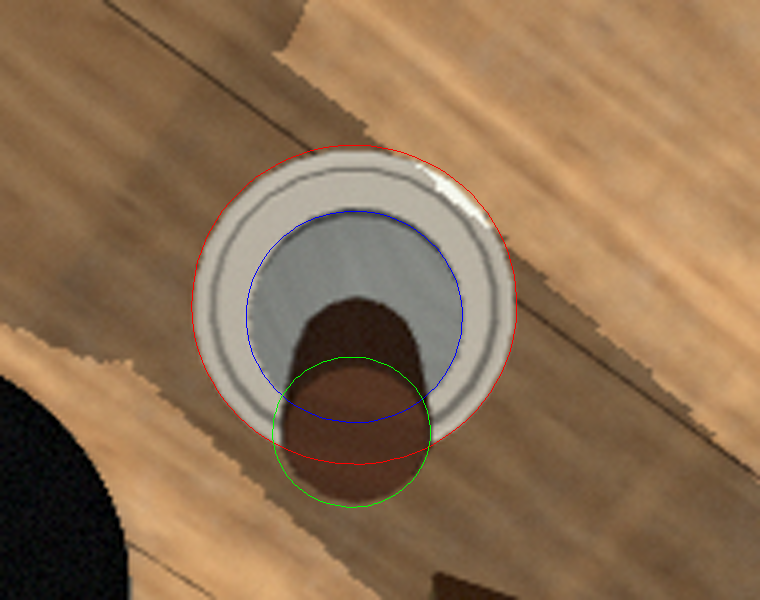

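Call:
drive_tool(deltas="0.015 0.018 -0.01 0 0.0854; 0.045 0.055 -0.01 0 0.0854; 0.08 0.097 -0.01 0 0.0854; 0.116 0.14 -0.01 0 0.06; 0.152 0.183 0 0 0.045; 0.188 0.226 0.01 0 0.045; 0.222 0.268 0.03 0 0.045; 0.248 0.3 0.055 0 0.045; 0.262 0.316 0.075 0 0.045; 0.2655 0.32 0.085 0 0.045; 0.2655 0.32 0.085 0 0.045; 0.2655 0.32 0.085 0 0.045")

```text
clock: 22.35
eef_pos: [542.0, 328.1, 110.9]
tool_rot: [3.141, 0.001, 2.195]
force: [0.5, 0.1, 0.4]
width: 45.1
```

Run:
```python
from h import *
np.set_printoptions(precision=3,suppress=True)
s=ctrl.read_state(); print(s['clock'],s['tool_rot'],s['eef_pos'],s['qpos'],s['force'],s['width'])
p=shot('wrist','w9.png')
```

```text
22.35 [3.141 0.001 2.195] [542.043 328.08  110.86 ] [-0.764  0.767  0.295  1.676 -0.302  0.743  0.301] [0.539 0.145 0.386] 45.078592683932165
```

View pics/w9.png

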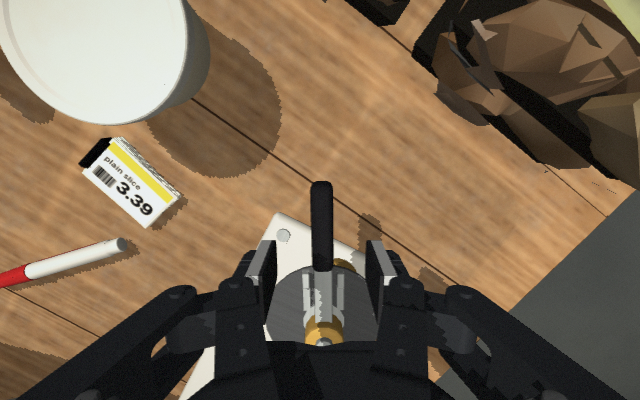

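Call:
drive_tool(deltas="0 0 0.03 0 0.045; 0 0 0.06 0 0.04; 0 0 0.06 0 0.018; 0 0 0.06 0 0.018; 0 0 0.06 0 0.018")

```text
clock: 23.02
eef_pos: [542.6, 330.1, 52.0]
tool_rot: [3.139, 0.0, 2.197]
force: [0.4, 0.7, 0.3]
width: 18.0
```

Call:
drive_tool(deltas="-0.0004 -0.0086 0 -6 0.018; -0.0018 -0.017 0 -12 0.018; -0.004 -0.0253 0 -18 0.018; -0.0071 -0.0334 0 -24 0.018; -0.011 -0.041 0 -30 0.018; -0.0157 -0.0482 0 -36 0.018; -0.0211 -0.0549 0 -42 0.018; -0.0271 -0.0609 0 -48 0.018; -0.0338 -0.0663 0 -54 0.018; -0.0403 -0.0706 0 -59.5 0.018; -0.0416 -0.0714 0 -60.5 0.018")

```text
clock: 24.4
eef_pos: [508.7, 254.5, 51.5]
tool_rot: [3.14, 0.002, -3.031]
force: [1.0, 2.5, 0.9]
width: 18.2
```

Call:
drive_tool(deltas="0 -0.001 0 -0.7 0.018; 0 -0.002 0 -1.4 0.018; 0 -0.003 0 -2 0.018; 0 -0.003 0 -2 0.018; 0 -0.003 0 -2 0.018")

```text
clock: 25.02
eef_pos: [508.5, 251.2, 50.2]
tool_rot: [-3.142, 0.0, -2.996]
force: [1.4, 2.8, -0.3]
width: 18.0
```

Call:
drive_tool(deltas="0 -0.001 0 -0.7 0.018; 0 -0.002 0 -1.4 0.018; 0 -0.003 0 -2 0.018; 0 -0.003 0 -2 0.018")

```text
clock: 25.52
eef_pos: [508.8, 249.1, 50.3]
tool_rot: [3.14, 0.001, -2.96]
force: [0.9, 4.0, -1.2]
width: 17.9
```

Call:
drive_tool(deltas="0 -0.001 0 1 0.018; 0 -0.002 0 2 0.018; 0 -0.002 0 2 0.018; 0 -0.002 0 2 0.018")

```text
clock: 26.02
eef_pos: [508.7, 248.7, 50.3]
tool_rot: [3.139, 0.0, -2.994]
force: [0.2, 7.7, -1.9]
width: 18.0
```

Call:
drive_tool(deltas="0 -0.001 0 0 0.018; 0 -0.002 0 0 0.018; 0 -0.002 0 0 0.018; 0 -0.002 0 0 0.018")

```text
clock: 26.52
eef_pos: [508.6, 248.6, 50.3]
tool_rot: [3.137, 0.001, -2.993]
force: [-0.4, 10.4, -2.9]
width: 17.8
```

Against the stop. Release and back off.

Call:
drive_tool(deltas="0 0.004 0 0 0.03; 0 0.004 0 0 0.045; 0 0.004 0 0 0.045; 0 0.004 -0.03 0 0.06; 0 0.004 -0.08 0 0.07; -0.05 0.004 -0.12 0 0.0854; -0.09 0.004 -0.14 0 0.0854; -0.09 0.004 -0.14 0 0.0854; -0.09 0.004 -0.14 0 0.0854")

```text
clock: 27.65
eef_pos: [596.5, 260.4, 189.3]
tool_rot: [-3.141, -0.003, -2.996]
force: [-1.2, 0.7, 0.1]
width: 85.5
```

Run:
```python
from h import *
np.set_printoptions(precision=3,suppress=True)
s=ctrl.read_state(); print(s['clock'],s['tool_rot'],s['eef_pos'],s['force'],s['width'])
p=shot('wrist','w10.png');np.savez('w10.npz',**p); t=shot('scene','s10.png')
for k,z in dict(valve_axis=69,lever_grip=71,fork_mid=59).items():
    for r in models.landmark_of(p,k)[:1]: print(k,round(r['score'],2),np.array(r['point']),at_z(p,r['point'],z))
```

```text
27.65 [-3.141 -0.003 -2.996] [596.535 260.422 189.309] [-1.236  0.745  0.115] 85.47945742458622
valve_axis 0.8 [323.6 189. ] [593.524 263.369  69.   ]
lever_grip 0.94 [325.6  90.1] [511.078 252.726  71.   ]
fork_mid 0.83 [359.2 165.7] [569.8   292.552  59.   ]
```

View pics/w10.png

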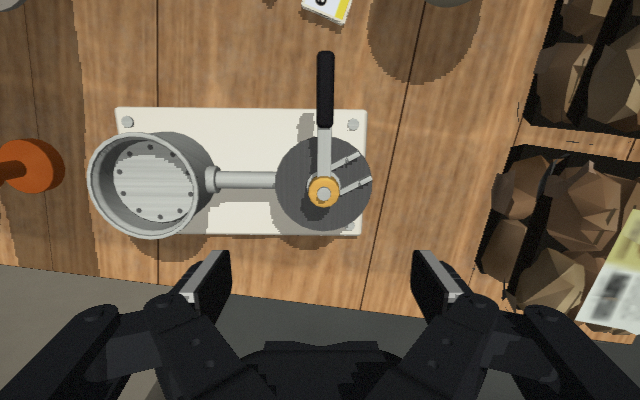

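View pics/s10.png

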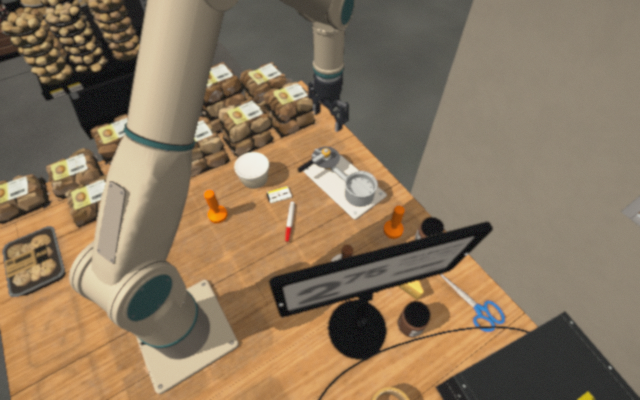

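Run:
```python
from h import *
print(ctrl.finish_job())
```

```text
the job is handed in; nothing more can be done
None
```

I carried out all the steps in order and handed the job in at about 28 s of the 72 s allowed. No check failed, but no verdict is reported back.

- **Lever open:** I swung it about 60° with the fingers either side of the sleeve. The wrist picture afterwards showed the bar midway between the prongs, within about 1°, with the fork still in place.
- **Press:** I set the tamper about 1–2 mm off the pot's centre. I pressed until the tool moved only 0.3 mm more while the force rose by about 18 N, which I took as the bottom, and held it there for more than 0.6 s. The plate looked level; I did not measure its tilt.
- **Tamper back:** It stands upright in the dish, within about 2 mm of the centre by overlay, and the fingers are clear of it.
- **Lever shut:** I pushed it back until it stopped moving and the force rose to about 10 N. In the last picture it lies square to the board within about 1° and the plate looks to have risen again.
- **Bystanders:** Those visible in the last pictures looked undisturbed. I did not re-measure their positions.

The lever went back about 3–4 mm further than where it first stood. Either it was not quite at its stop to begin with, or the fingers' play accounts for it. Early estimates of the fork's angle also differed by about 4° between methods; the picture after the swing settled that.

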